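Open the plate reader's clamp to the set marker and hold it

TASK

I am about to swap the microplate in the plate reader for the wider orange tube adapter. Draw the reader's plate carrier out by its handle until it stops, then pull the carrier's sprung clamp back by its blue tab until its red pointer lines up with the green set marker on the scale, and keep it there: finish still holding the tab, because the clamp springs shut when let go. Leave the marker as it is set and the microplate lying in its nest, and do not disturb the adapter, tip box or bottle on the bench.

Things in the scene. Friction and masses are not known exactly. Their poses are not given: they have to be found in the camera images.
- reader: white and grey microplate reader fixed on the bench, 280 (its x) x 300 (its y) mm; front part 90 mm high; from 120 mm behind the front, a hump 125 mm high. Origin: foot of its front face, mid-width; x points from the front into the machine, y to the left of a person facing the front, z up. The carrier comes out of the front, along its -x.
- carrier (a joint): travel of the plate carrier (drawer with a white front panel 264 mm wide, top edge 74 mm above the bench) out of the reader, m: 0 shut, 0.120 out at its stop. Needs about 4 N, stays where left. Its flat deck, 25 mm above the bench, carries nest, plate, clamp and scale, out of reach inside the reader while shut.
- handle (a point): middle of the bar of the dark steel bow handle on the carrier's front panel: a horizontal round bar 12 mm thick, 90 mm long along the reader's y, 48 mm above the bench, its axis 45 mm in front of the panel. Moves with the carrier.
- clamp (a joint): how far the sprung clamp is pulled back, m: 0 resting at the plate, up to 0.040 at its end stop. It slides along the reader's -y (away from the plate, to the right as seen by a person facing the reader's front). The spring pulls it shut with about 4 N at 0 and 11 N at 0.035.
- tab (a point): grip point of the clamp's upright blue tab: 12 mm thick along the reader's y (pull direction), 24 mm along its x, top 41 mm above the deck; this point is 27 mm above the deck (52 mm above the bench). Moves with the carrier. Carrier out: 62 mm in front of the reader's face, 58 mm behind the panel. Jaw, 11 mm high, 31 mm away on the plate side; 10 mm high spring cartridges 24 mm to either side in x.
- pointer (a point): tip of the clamp's red pointer, which sticks out from the tab towards the front panel and ends beside the white scale rail (black ticks every 5 mm). 32 mm from the tab's middle line along the reader's -x, same y as the tab. Moves with the clamp.
- marker (a joint): where the green set marker stands on the scale, m, in the same measure as clamp: the pointer lines up with the marker when the two values are equal. Between 0.014 and 0.034. It was set beforehand, sits stiffly on the rail (8 N) and is to be left as set.
- marker_line (a point): middle of the edge of the green set marker (a 6 mm wide rider on the white scale rail, on the deck between tab and front panel) next to which the pointer should come. Moves with the carrier.
- nest (a point): middle of the plate nest on the carrier, on the deck (25 mm above the bench). Moves with the carrier.
- plate_centre (a point): centre of the loose microplate in the nest, 85.5 (reader's x) x 127.8 (reader's y) x 14.4 mm, white with amber wells; 7 mm above the nest point when seated. It should stay there.
- adapter_centre (a point): bystander: centre of the orange tube adapter, a block 86 x 136 x 34 mm with tubes, 17 mm above the bench, beside the reader's front
- tipbox_centre (a point): bystander: centre of a yellow pipette tip box, 85 x 125 x 56 mm, 25 mm above the bench, beside the reader's front
- bottle_centre (a point): bystander: middle of a white reagent bottle with red cap, 60 mm across, 130 mm high, in front of the reader and to its left (+y)

How it is judged:
By the outcome, as a careful person would: the job done as asked, in the order asked, and still so for the second after the job is handed in, while the arm keeps its last pose, push and grip.
It also fails if it takes over 48 s, if anything falls off the work surface, if the arm or the gripper's body presses on something with over 40 N, if the wrist force passes 120 N, or if a joint passes its speed limit or range.

ROBOT

A 6-joint arm with a two-finger parallel gripper is mounted at the origin on the work surface. World frame = base frame: x ahead of the robot, y to its left, z up, the work surface at z = 0. Lengths are in m, angles in rad, forces in N, time in s.
With the tool pointing down it reaches from about 0.3 to 0.875 m from the base axis. Payload 6.4 kg.
Tool frame: the origin (TCP) lies at the very end of the fingers, on their centre line; the grasp point (between the pads) lies tcp_to_grasp behind it (tcp_to_grasp is the distance from the TCP to the grasp point, in m); z points along the fingers, y is the direction in which the jaws open and shut (so a half turn about z gives the same grasp; the last joint's range is limited). The gripper opens to 85 mm and grips with 20 to 120 N. Pads are 22 mm wide; open, the fingers measure 114 mm over their backs; the gripper's body (76 mm by 85 mm) begins 54 mm behind the grasp point. The pads swing forward as they close: fully open they stand 13 mm farther back than shut.
Start: joints at [-1.35, 0.181, 1.607, -0, 1.354, -0.206], TCP at [0.238, -0.523, 0.205] pointing down, gripper open.
Joint ranges: [-2.99, 2.99], [-0.89, 2.07], [0.3, 2.58], [-1.14, 4.28], [0, 2.63], [-3.12, 3.12]. Speed limits (rad/s): [2.57, 2.57, 3.01, 3.14, 3.14, 3.14].

INTERFACE

Orientations are given as a unit quaternion [w, x, y, z].
In Python, from bench import get_obs, camera, hand_in, tcp_to_grasp gives the robot as it stands.
- The arm moves only by the shell command python3 -m inch 'ROWS' [OPENING]. ROWS is JSON, a list of rows, each an object with "delta_pos": the shift along the tool's x, y, z in cm, a list of three; "rotation": the turn, a rotation vector about the tool's x, y, z in rad, a list of three. In form: [{"delta_pos": [x, y, z], "rotation": [rx, ry, rz]}, ...]. A call has 1 to 10 rows; each row shifts and turns the commanded pose from where the row before left it, along the tool's axes as they then stand; what a row does not reach is not made up. A row lasts 1/10 s, in which the tool goes at most 50 mm and 8.59 degrees, less where a joint would pass 70% of its speed; a pose out of reach is approached as far as the arm can. A call is refused whole if a number of a shift passes 5 or a number of a turn 0.15, either way. A call with a gripper value outside its range is refused whole. OPENING is the finger opening in cm, from 0 to 8.54, set as the call begins (- or left out, the last holds). The fingers move at their own pace and stop on an object; the grip force is fixed at half the most. Time passes only in rows, so rows that do not move let the fingers close. It gives the time, the measured TCP pose, the force and the opening at its end, in the units of the state.
- get_obs(): the state, without advancing time (a new reading comes with each control period).
- camera(name): name is "scene" or "top" or "wrist"; returns a dict with "color" (420x560x3 uint8, red, green, blue), "vfov" (degrees; the focal length in pixels is half the picture's height over the tangent of half this angle, whatever the lens; pixels are square), "cx", "cy" (the principal point, pixels), "k1" (the pictures are not rectified: a ray, as slopes to the right and down, at radius r is drawn at 1 + k1 r^2 times it, then the intrinsics apply), "eye" and "orientation" of the camera in the world; the wrist camera has in their place "T_tool_cam" (4x4, takes a point from camera to tool coordinates, whose origin is the TCP and whose axes are the flange's). Camera axes: x right, y down, z forward; pixel columns grow to the right and rows downward; lengths in m; the calibration is good to about 2 mm. A picture is of the moment at which its call begins: read the wrist's pose just before it. There is no depth.
- hand_in(): hands the job in, once; it reports no verdict.
The state is a dict: "time_s": time; "q": joint angles; "dq": joint speeds; "joint_efforts": joint torques, N m; "eef_pos": TCP position; "eef_rot": TCP orientation; "wrist_force": force on the tool from outside, world axes, zero at the start; "torque": the same for the moment, N m; "opening": opening from 0.0 (shut) to 1.0 (fully open).
Only numpy, scipy, OpenCV 4.12 (cv2) and the standard library are available. Lean on these libraries where they do the work, as an engineer would, in place of code of your own. Each camera call takes 0.05 s, during which the arm holds its last target.

## Working session

There is one attempt and no reset: what is moved stays moved. The work goes in short steps, Python scripts to look and compute and a shell command to move; the robot and the scene stay as the last step left them, time stands still between calls to the robot, and variables do not carry over. Pictures are saved under pics/ and viewed, and the job is handed in when it is done.

```bash
ls; mkdir -p pics
python3 - <<'E'
from bench import *
import cv2
o=get_obs();print(o, tcp_to_grasp)
for n in("scene","top","wrist"):
    c=camera(n);cv2.imwrite(f"pics/{n}0.png",c["color"][:,:,::-1])
    print(n,{k:v for k,v in c.items() if k!="color"})
E
```

```text
pics
{'time_s': 0.0, 'q': array([-1.35031943e+00,  1.81552065e-01,  1.60799248e+00,  1.12724444e-05,
        1.35382627e+00, -2.06280295e-01]), 'dq': array([-6.64319083e-04,  1.25283249e-03,  1.05005647e-04, -9.46723013e-04,
        7.01567931e-05, -1.18950256e-03]), 'joint_efforts': array([ 5.21322672e-04, -4.44859815e+01, -3.51333976e+01, -9.12826295e-05,
        9.06020781e-03,  1.39788887e-05]), 'eef_pos': array([ 0.23790044, -0.52281876,  0.20378551]), 'eef_rot': array([-8.89099204e-04,  9.77320904e-01,  2.11761800e-01, -8.08064848e-07]), 'wrist_force': array([-0.0809347 , -0.17851206, -0.36442133]), 'torque': array([ 0.06802129, -0.02076296, -0.0236605 ]), 'opening': 1.0038419657149296} 0.0187
scene {'vfov': 57.411429253825276, 'cx': 275.6733720397676, 'cy': 207.16074706004068, 'k1': -0.09520686660800631, 'eye': array([ 1.37395308, -0.115896  ,  0.71399418]), 'orientation': array([-0.34647354,  0.69524366,  0.57000472, -0.26774421])}
top {'vfov': 54.88884194916633, 'cx': 279.07003145637924, 'cy': 208.53001739708552, 'k1': -0.08870049176148244, 'eye': array([0.5381189 , 0.0320956 , 0.96399587]), 'orientation': array([ 0.02721891, -0.70149833,  0.71202433, -0.01343769])}
wrist {'vfov': 63.695165297095826, 'cx': 276.4048884811159, 'cy': 211.71799917504816, 'k1': -0.0023069449683084014, 'T_tool_cam': array([[-8.62121109e-04, -9.52287831e-01, -3.05200170e-01,
         7.96743303e-02],
       [ 9.99999628e-01, -8.15899138e-04, -2.78997120e-04,
         8.25463225e-04],
       [ 1.66730065e-05, -3.05200297e-01,  9.52288180e-01,
        -1.68492600e-01],
       [ 0.00000000e+00,  0.00000000e+00,  0.00000000e+00,
         1.00000000e+00]])}
```

View pics/scene0.png

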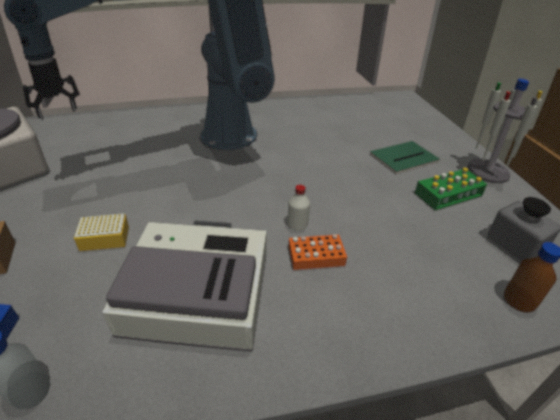

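View pics/top0.png

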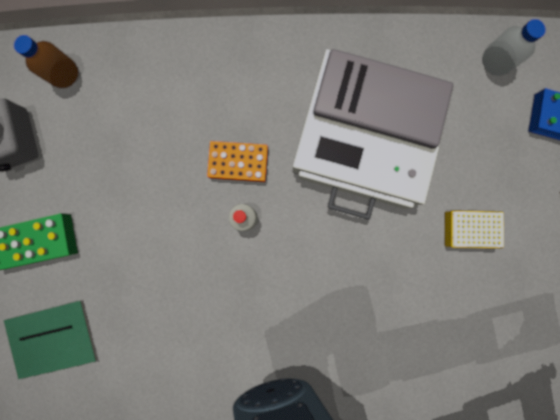

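```bash
cat > h.py <<'E'
import numpy as np,cv2
from scipy.spatial.transform import Rotation as R
from bench import *
def pose(c,o=None):
    if "eye" in c:
        q=c["orientation"];return R.from_quat([q[1],q[2],q[3],q[0]]).as_matrix(),np.array(c["eye"])
    q=o["eef_rot"];Rt=R.from_quat([q[1],q[2],q[3],q[0]]).as_matrix();T=c["T_tool_cam"]
    return Rt@T[:3,:3],Rt@T[:3,3]+o["eef_pos"]
def K(c):
    f=210/np.tan(np.radians(c["vfov"])/2);return np.array([[f,0,c["cx"]],[0,f,c["cy"]],[0,0,1.]]),np.array([c["k1"],0,0,0,0.])
def cast(c,px,z,o=None):
    k,d=K(c);Rm,e=pose(c,o)
    p=cv2.undistortPoints(np.array(px,float).reshape(-1,1,2),k,d).reshape(-1,2)
    r=np.c_[p,np.ones(len(p))]@Rm.T
    return e+r*((z-e[2])/r[:,2])[:,None]
def proj(c,P,o=None):
    k,d=K(c);Rm,e=pose(c,o);p=(np.array(P,float).reshape(-1,3)-e)@Rm
    return cv2.projectPoints(p,np.zeros(3),np.zeros(3),k,d)[0].reshape(-1,2)
def show(n,img,x0,y0,x1,y1,s):
    cv2.imwrite(n,cv2.resize(img[y0:y1,x0:x1,::-1],None,fx=s,fy=s,interpolation=cv2.INTER_CUBIC))
E
python3 - <<'E'
from h import *
c=camera("top");show("pics/t1.png",c["color"],285,40,465,230,3.1)
E
```

```text
(no output)
```

View pics/t1.png

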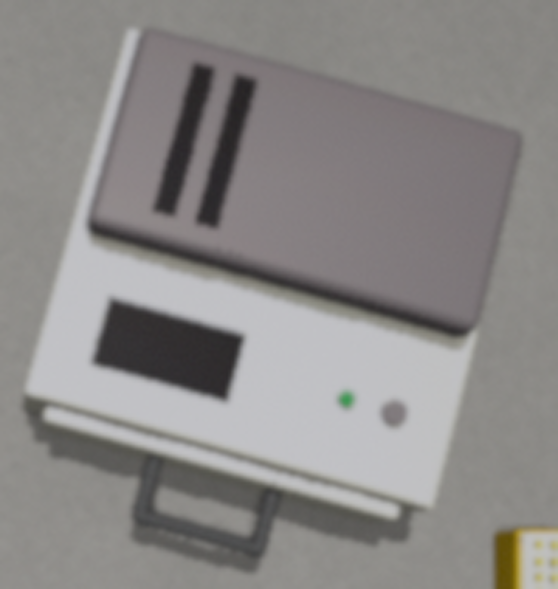

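Run:
```python
from h import *
c=camera("top");f=lambda L:[(x/3.1+285,y/3.1+40) for x,y in L]
A=cast(c,f([(25,397),(435,508)]),.09);B=cast(c,f([(42,420),(400,518)]),.074);H=cast(c,f([(140,521),(258,550)]),.048)
for X in(A,B,H):
    d=X[0]-X[1];print(X,np.linalg.norm(d),np.degrees(np.arctan2(-d[0],d[1])),X.mean(0))
# darkbar pixel fit
o=get_obs();print(R.from_quat(np.roll(o["eef_rot"],-1)).as_matrix())
```

```text
[[ 0.6763887   0.01702255  0.09      ]
 [ 0.59380011 -0.26979022  0.09      ]] 0.2984668119674166 -16.063912222905756 [ 0.63509441 -0.12638383  0.09      ]
[[ 0.66213554  0.00488359  0.074     ]
 [ 0.58804677 -0.24966816  0.074     ]] 0.26511457672281297 -16.227945265000788 [ 0.62509115 -0.12239229  0.074     ]
[[ 0.59025597 -0.06627471  0.048     ]
 [ 0.56768531 -0.15222709  0.048     ]] 0.08886645407349246 -14.713392607111766 [ 0.57897064 -0.1092509   0.048     ]
[[ 9.10292647e-01  4.13965291e-01 -1.85925931e-04]
 [ 4.13965299e-01 -9.10292297e-01  8.15496352e-04]
 [ 1.68340242e-04 -8.19307217e-04 -9.99999650e-01]]
```

```bash
python3 -m inch '[{"delta_pos":[0,0,0],"rotation":[0,0,-0.1437]},{"delta_pos":[0,0,0],"rotation":[0,0,-0.1437]},{"delta_pos":[0,0,0],"rotation":[0,0,-0.1437]},{"delta_pos":[0,0,0],"rotation":[0,0,-0.1437]},{"delta_pos":[0,0,0],"rotation":[0,0,-0.1437]},{"delta_pos":[0,0,0],"rotation":[0,0,-0.1437]}]' 4.5
python3 -m inch '[{"delta_pos":[4,1.5,0],"rotation":[0,0,0]},{"delta_pos":[4,1.5,0],"rotation":[0,0,0]},{"delta_pos":[4,1.5,0],"rotation":[0,0,0]},{"delta_pos":[4,1.5,0],"rotation":[0,0,0]},{"delta_pos":[4,1.5,0],"rotation":[0,0,0]},{"delta_pos":[4,1.5,0],"rotation":[0,0,0]},{"delta_pos":[4,1.5,0],"rotation":[0,0,0]},{"delta_pos":[4,1.5,0],"rotation":[0,0,0]},{"delta_pos":[4,1.5,0],"rotation":[0,0,0]},{"delta_pos":[4,1.5,0],"rotation":[0,0,0]}]'
python3 - <<'E'
from h import *
o=get_obs();c=camera("wrist");show("pics/w1.png",c["color"],0,0,560,420,1.4)
print(o["eef_pos"],o["q"],R.from_quat(np.roll(o["eef_rot"],-1)).as_matrix())
print(proj(c,[[.579,-.109,.048]],o))
E
```

```text
time_s: 0.85
eef_pos: [0.238, -0.5233, 0.2045]
eef_rot: [-0.0, 0.798, 0.603, 0.0]
wrist_force: [0.2, 0.8, -0.0]
opening: 0.526
time_s: 1.85
eef_pos: [0.4942, -0.1793, 0.2048]
eef_rot: [0.0, 0.799, 0.601, 0.0]
wrist_force: [0.2, -0.3, 0.5]
opening: 0.527
[ 0.49417738 -0.17932034  0.20480683] [-5.74051395e-01  6.99569568e-02  1.73017158e+00 -5.75444056e-05
  1.34111907e+00 -2.92265934e-01] [[ 2.78058579e-01  9.60564084e-01  2.59311918e-04]
 [ 9.60564107e-01 -2.78058523e-01 -2.34426349e-04]
 [-1.53077642e-04  3.14269978e-04 -9.99999939e-01]]
[[342.9549593   88.72537402]]
```

View pics/w1.png

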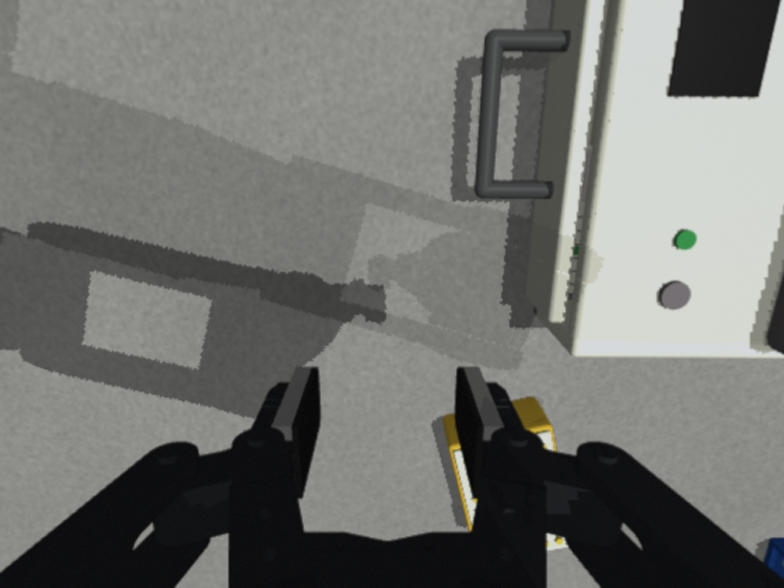

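Run:
```python
from h import *
o=get_obs();c=camera("wrist")
H=cast(c,np.array([(491,37),(484.5,189)])/1.4,.048,o);d=H[0]-H[1]
P=cast(c,np.array([(598,40),(559,322)])/1.4,.074,o);e=P[0]-P[1]
print(H,H.mean(0),np.linalg.norm(d),np.degrees(np.arctan2(-d[0],d[1])),P,np.degrees(np.arctan2(-e[0],e[1])))
Rt=R.from_quat(np.roll(o["eef_rot"],-1)).as_matrix()
print(Rt.T@(H.mean(0)-o["eef_pos"]))
```

```text
[[ 0.59957573 -0.05558568  0.048     ]
 [ 0.57590799 -0.14409206  0.048     ]] [ 0.58774186 -0.09983887  0.048     ] 0.09161627504627894 -14.971322462668196 [[ 0.65132332 -0.07731957  0.074     ]
 [ 0.60085837 -0.24051651  0.074     ]] -17.183039029547494
[0.09590302 0.06651152 0.15734368]
```

Run:
```python
from h import *
o=get_obs();c=camera("wrist");show("pics/w2.png",c["color"],280,0,560,280,2)
print(o["eef_pos"],o["time_s"]); np.save("o2.npy",o["eef_pos"])
```

```text
[ 0.49545077 -0.17679807  0.20470829] 1.95
```

View pics/w2.png

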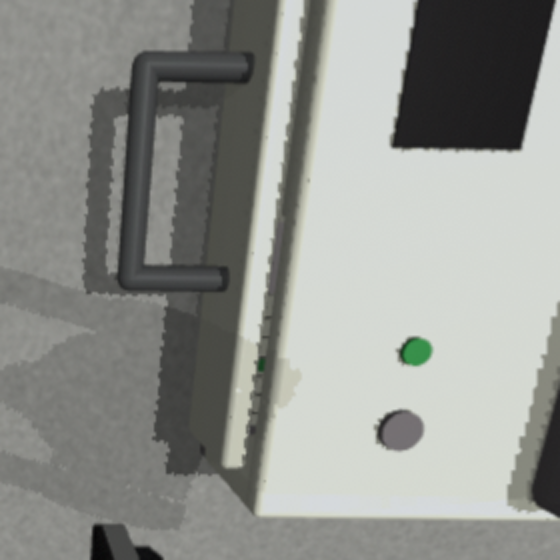

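Run:
```python
from h import *
o=get_obs();c=camera("wrist");print(o["eef_pos"])
u=lambda L:np.array(L)/2+[280,0]
H=cast(c,u([(146,63),(132,277)]),.048,o);d=H[0]-H[1]
P=cast(c,u([(276,40),(223,466)]),.074,o);e=P[0]-P[1]
F=cast(c,u([(328,20),(257,515)]),.09,o);f=F[0]-F[1]
for X in(H,P,F):
    e=X[0]-X[1];print(X,np.linalg.norm(e),np.degrees(np.arctan2(-e[0],e[1])))
print(H.mean(0))
Rt=R.from_quat(np.roll(o["eef_rot"],-1)).as_matrix()
print(Rt.T@(H.mean(0)-o["eef_pos"]))
```

```text
[ 0.49428786 -0.17872419  0.20454506]
[[ 0.59711079 -0.0648703   0.048     ]
 [ 0.57184348 -0.15196538  0.048     ]] 0.09068621379479028 -16.178063512633287
[[ 0.64162429 -0.07403818  0.074     ]
 [ 0.59012873 -0.24601457  0.074     ]] 0.17952067215409961 -16.669482462001785
[[ 0.65447468 -0.07434434  0.09      ]
 [ 0.59705918 -0.26657312  0.09      ]] 0.2006201452437317 -16.62999798002907
[ 0.58447713 -0.10841784  0.048     ]
[0.09226468 0.06753778 0.15655452]
```

```bash
python3 -m inch '[{"delta_pos":[3,2.2,0],"rotation":[0,0,0]},{"delta_pos":[3,2.2,0],"rotation":[0,0,0]},{"delta_pos":[3.2,2.2,0],"rotation":[0,0,0]},{"delta_pos":[0,0,3],"rotation":[0,0,0]},{"delta_pos":[0,0,3],"rotation":[0,0,0]},{"delta_pos":[0,0,2],"rotation":[0,0,0]},{"delta_pos":[0,0,0],"rotation":[0,0,0]},{"delta_pos":[0,0,0],"rotation":[0,0,0]}]'
python3 - <<'E'
from h import *
o=get_obs();c=camera("wrist");show("pics/w3.png",c["color"],0,0,560,420,1.4)
print(o["eef_pos"],proj(c,[[.5835,-.1085,.048]],o)*1.4)
E
```

```text
time_s: 2.85
eef_pos: [0.582, -0.1122, 0.125]
eef_rot: [-0.0, 0.8, 0.6, -0.0]
wrist_force: [0.3, 0.5, -0.1]
opening: 0.526
[ 0.58203874 -0.11217984  0.12496016] [[384.69907523 289.21939374]]
```

View pics/w3.png

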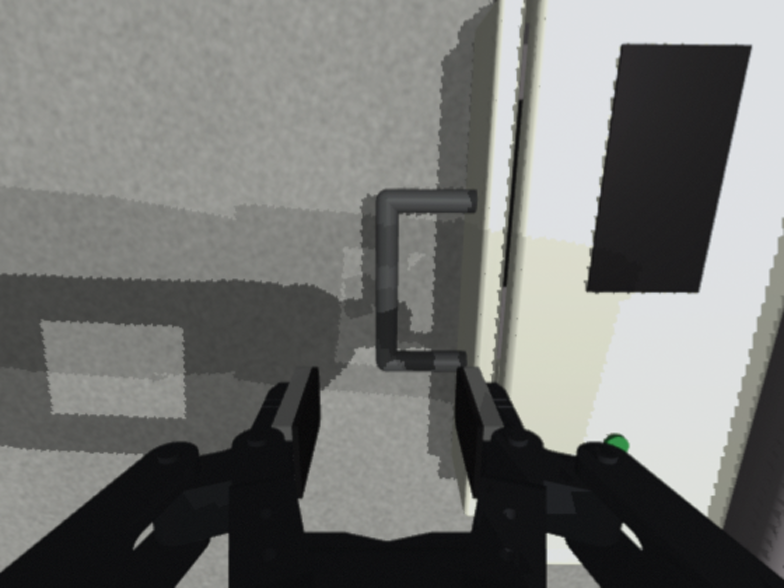

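```bash
python3 -m inch '[{"delta_pos":[0.4,0,2.4],"rotation":[0,0,0]},{"delta_pos":[0.4,0,2.4],"rotation":[0,0,0]},{"delta_pos":[0,0,2.4],"rotation":[0,0,0]},{"delta_pos":[0,0,2.2],"rotation":[0,0,0]},{"delta_pos":[0,0,0],"rotation":[0,0,0]},{"delta_pos":[0,0,0],"rotation":[0,0,0]}]'
python3 -m inch '[{"delta_pos":[0,0,0],"rotation":[0,0,0]},{"delta_pos":[0,0,0],"rotation":[0,0,0]},{"delta_pos":[0,0,0],"rotation":[0,0,0]},{"delta_pos":[0,0,0],"rotation":[0,0,0]},{"delta_pos":[0,0,0],"rotation":[0,0,0]},{"delta_pos":[0,0,0],"rotation":[0,0,0]}]' 0
```

```text
time_s: 3.5
eef_pos: [0.5855, -0.1039, 0.0322]
eef_rot: [0.001, 0.8, 0.601, 0.0]
wrist_force: [-0.0, -0.1, 1.0]
opening: 0.524
time_s: 4.1
eef_pos: [0.5846, -0.1032, 0.0308]
eef_rot: [0.0, 0.799, 0.601, 0.0]
wrist_force: [0.2, 1.1, -0.3]
opening: -0.003
```

Run:
```python
from h import *
o=get_obs();c=camera("wrist");show("pics/w4.png",c["color"],0,0,560,420,1.4);print(o["opening"],o["eef_pos"])
c=camera("scene");show("pics/s4.png",c["color"],80,150,360,350,2.8)
```

```text
-0.0033123605968635255 [ 0.58458147 -0.10320314  0.03075691]
```

View pics/w4.png

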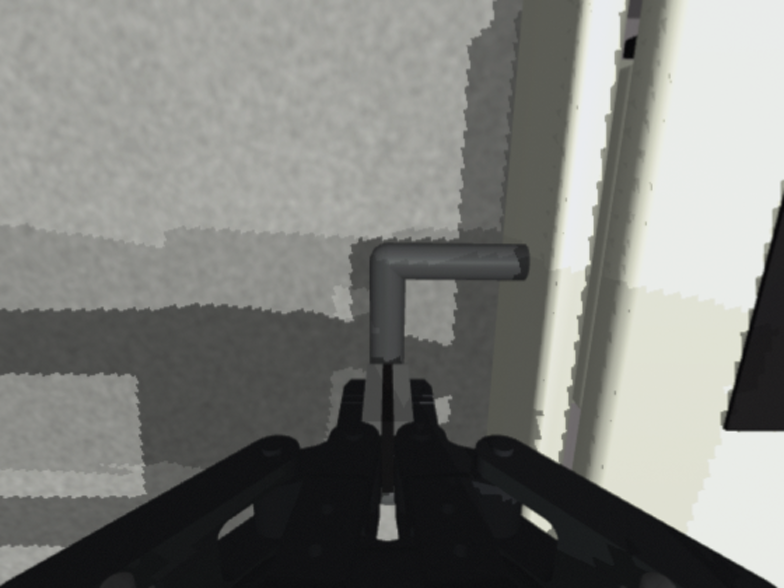

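View pics/s4.png

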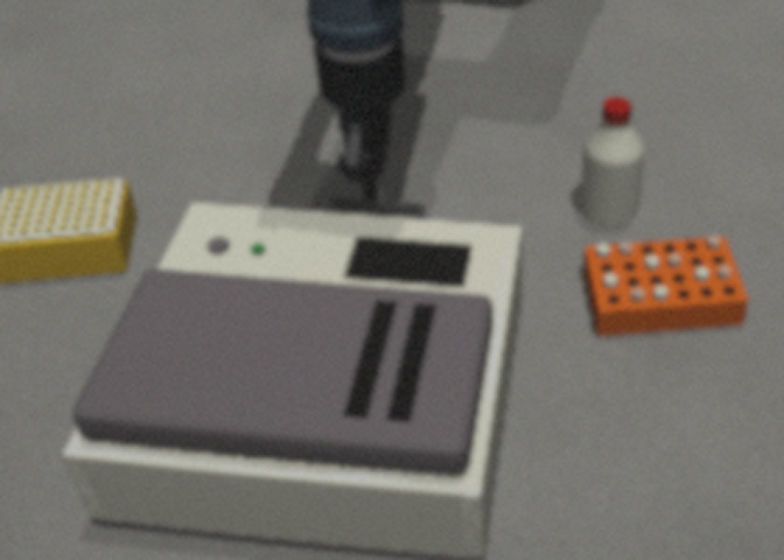

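Run:
```python
from h import *
o=get_obs();c=camera("wrist")
Rt=R.from_quat(np.roll(o["eef_rot"],-1)).as_matrix()
for t in([0,0,0],[0,0,-.0187],[.011,0,0],[.011,0,-.0187],[.011,.006,-.0187],[.011,0,-.04],[-.011,0,0]):
    print(t,proj(c,o["eef_pos"]+Rt@np.array(t),o)*1.4)
print(cast(c,np.array([(387,262)])/1.4,.048,o), o["eef_pos"],o["joint_efforts"],o["torque"],o["wrist_force"])
c=camera("top");show("pics/t5.png",c["color"],285,140,445,260,5)
```

```text
[0, 0, 0] [[382.6100802  356.28312145]]
[0, 0, -0.0187] [[382.09809464 378.87840736]]
[0.011, 0, 0] [[382.50451697 330.00285916]]
[0.011, 0, -0.0187] [[381.9704196  350.19683691]]
[0.011, 0.006, -0.0187] [[399.36931331 350.189284  ]]
[0.011, 0, -0.04] [[381.20002996 379.32691973]]
[-0.011, 0, 0] [[382.71192494 381.62223196]]
[[ 0.59785663 -0.06342723  0.048     ]] [ 0.58451769 -0.10316916  0.03063503] [ 2.32549857e-03 -5.06482172e+01 -2.90325433e+01 -2.72929228e-04
  1.23772268e-03 -9.48397883e-06] [0.02789778 0.00883438 0.08382535] [ 0.67759737 -0.99506916  0.46761052]
```

View pics/t5.png

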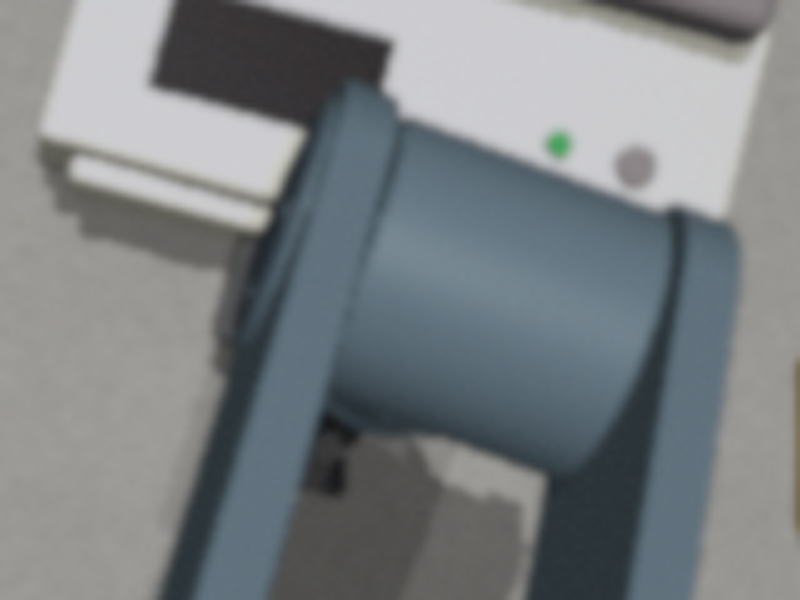

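```bash
python3 -m inch '[{"delta_pos":[0,0,0],"rotation":[0,0,0]},{"delta_pos":[0,0,0],"rotation":[0,0,0]},{"delta_pos":[0,0,0],"rotation":[0,0,0]},{"delta_pos":[0,0,0],"rotation":[0,0,0]}]' 4
python3 -m inch '[{"delta_pos":[-0.4,0,0.9],"rotation":[0,0,0]},{"delta_pos":[0,0,0.9],"rotation":[0,0,0]},{"delta_pos":[0,0,0.6],"rotation":[0,0,0]},{"delta_pos":[0,0,0],"rotation":[0,0,0]},{"delta_pos":[0,0,0],"rotation":[0,0,0]}]'
python3 - <<'E'
from h import *
o=get_obs();c=camera("wrist");show("pics/w6.png",c["color"],0,0,560,420,1.4);print(o["opening"],o["eef_pos"],o["wrist_force"])
E
```

```text
time_s: 4.7
eef_pos: [0.5846, -0.1032, 0.0307]
eef_rot: [0.0, 0.799, 0.601, -0.0]
wrist_force: [0.2, -0.7, 0.6]
opening: 0.469
time_s: 5.2
eef_pos: [0.5832, -0.107, 0.0062]
eef_rot: [-0.0, 0.799, 0.601, -0.0]
wrist_force: [-0.2, -0.2, 0.2]
opening: 0.471
0.4709758480662629 [ 0.58317195 -0.10695276  0.00620843] [-0.2124274  -0.17327115  0.23110746]
```

View pics/w6.png

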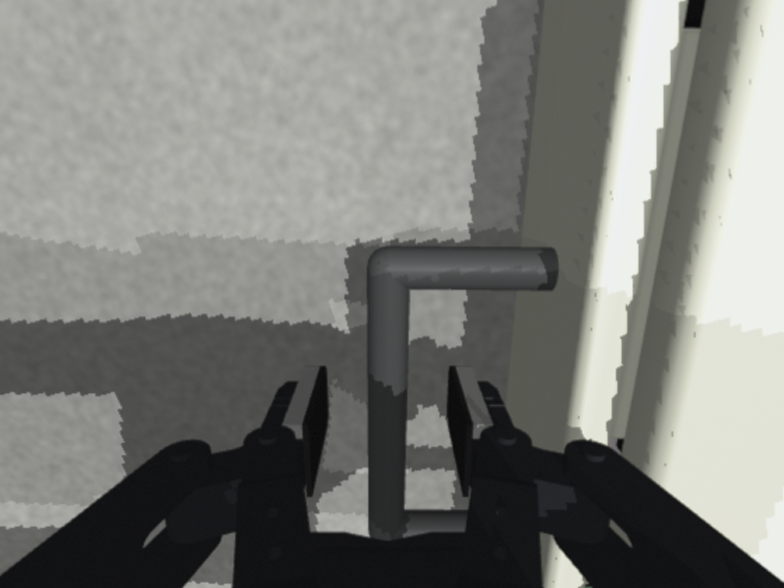

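```bash
python3 -m inch '[{"delta_pos":[0,0,0],"rotation":[0,0,0]},{"delta_pos":[0,0,0],"rotation":[0,0,0]},{"delta_pos":[0,0,0],"rotation":[0,0,0]},{"delta_pos":[0,0,0],"rotation":[0,0,0]},{"delta_pos":[0,0,0],"rotation":[0,0,0]}]' 0
```

```text
time_s: 5.75
eef_pos: [0.5831, -0.1069, 0.0072]
eef_rot: [-0.0, 0.799, 0.601, -0.0]
wrist_force: [-3.6, 1.3, 5.4]
opening: 0.119
```

```bash
python3 -m inch '[{"delta_pos":[0,-0.6,0],"rotation":[0,0,0]},{"delta_pos":[0,-1.2,0],"rotation":[0,0,0]},{"delta_pos":[0,-1.2,0],"rotation":[0,0,0]},{"delta_pos":[0,-1.2,0],"rotation":[0,0,0]},{"delta_pos":[0,-1.2,0],"rotation":[0,0,0]},{"delta_pos":[0,-1.2,0],"rotation":[0,0,0]},{"delta_pos":[0,-1.2,0],"rotation":[0,0,0]},{"delta_pos":[0,-1.2,0],"rotation":[0,0,0]},{"delta_pos":[0,-1.2,0],"rotation":[0,0,0]}]'
python3 -m inch '[{"delta_pos":[0,-0.6,0],"rotation":[0,0,0]},{"delta_pos":[0,-0.4,0],"rotation":[0,0,0]},{"delta_pos":[0,-0.2,0],"rotation":[0,0,0]},{"delta_pos":[0,-0.2,0],"rotation":[0,0,0]},{"delta_pos":[0,0,0],"rotation":[0,0,0]},{"delta_pos":[0,0,0],"rotation":[0,0,0]}]'
```

```text
time_s: 6.65
eef_pos: [0.4868, -0.0781, 0.0073]
eef_rot: [0.001, 0.8, 0.601, 0.002]
wrist_force: [6.6, 3.7, -1.5]
opening: 0.112
time_s: 7.25
eef_pos: [0.473, -0.074, 0.0072]
eef_rot: [0.0, 0.8, 0.601, 0.001]
wrist_force: [3.1, 5.2, 2.3]
opening: 0.116
```

```bash
python3 -m inch '[{"delta_pos":[0,-0.2,0],"rotation":[0,0,0]},{"delta_pos":[0,-0.2,0],"rotation":[0,0,0]},{"delta_pos":[0,0,0],"rotation":[0,0,0]},{"delta_pos":[0,0,0],"rotation":[0,0,0]}]'
python3 -m inch '[{"delta_pos":[0,-0.2,0],"rotation":[0,0,0]},{"delta_pos":[0,-0.2,0],"rotation":[0,0,0]},{"delta_pos":[0,0,0],"rotation":[0,0,0]},{"delta_pos":[0,0,0],"rotation":[0,0,0]}]'
```

```text
time_s: 7.65
eef_pos: [0.4692, -0.0729, 0.0072]
eef_rot: [0.0, 0.8, 0.601, 0.001]
wrist_force: [4.2, 6.1, 2.1]
opening: 0.116
time_s: 8.05
eef_pos: [0.4683, -0.0726, 0.0073]
eef_rot: [0.003, 0.8, 0.6, 0.003]
wrist_force: [15.9, 4.5, -13.0]
opening: 0.11
```

```bash
python3 -m inch '[{"delta_pos":[0,0.3,0],"rotation":[0,0,0]},{"delta_pos":[0,0,0],"rotation":[0,0,0]},{"delta_pos":[0,0,0],"rotation":[0,0,0]},{"delta_pos":[0,0,0],"rotation":[0,0,0]},{"delta_pos":[0,0,0],"rotation":[0,0,0]}]' 4
python3 -m inch '[{"delta_pos":[0,0,-1],"rotation":[0,0,0]},{"delta_pos":[0,0,-3],"rotation":[0,0,0]},{"delta_pos":[0,0,-4],"rotation":[0,0,0]},{"delta_pos":[0,0,-4],"rotation":[0,0,0]},{"delta_pos":[0,0,-4],"rotation":[0,0,0]},{"delta_pos":[0,0,-2],"rotation":[0,0,0]}]'
python3 -m inch '[{"delta_pos":[0,0,0],"rotation":[0,0,-0.143]},{"delta_pos":[0,0,0],"rotation":[0,0,-0.143]},{"delta_pos":[0,0,0],"rotation":[0,0,-0.143]},{"delta_pos":[0,0,0],"rotation":[0,0,-0.143]},{"delta_pos":[0,0,0],"rotation":[0,0,-0.143]},{"delta_pos":[0,0,0],"rotation":[0,0,-0.143]},{"delta_pos":[0,0,0],"rotation":[0,0,-0.143]},{"delta_pos":[0,0,0],"rotation":[0,0,-0.143]},{"delta_pos":[0,0,0],"rotation":[0,0,-0.143]},{"delta_pos":[0,0,0],"rotation":[0,0,-0.143]}]'
python3 -m inch '[{"delta_pos":[0,0,0],"rotation":[0,0,-0.141]},{"delta_pos":[0,0,0],"rotation":[0,0,0]},{"delta_pos":[0,0,0],"rotation":[0,0,0]}]'
python3 - <<'E'
from h import *
o=get_obs();c=camera("wrist");show("pics/w7.png",c["color"],0,0,560,420,1.4);print(o["opening"],o["eef_pos"],o["wrist_force"],o["q"])
c=camera("top");show("pics/t7.png",c["color"],265,100,445,260,4)
E
```

```text
time_s: 8.55
eef_pos: [0.467, -0.0734, 0.0067]
eef_rot: [-0.0, 0.799, 0.601, -0.0]
wrist_force: [0.9, -0.0, -0.6]
opening: 0.466
time_s: 9.15
eef_pos: [0.4688, -0.0741, 0.1915]
eef_rot: [0.003, 0.799, 0.601, 0.002]
wrist_force: [0.9, 0.5, 0.5]
opening: 0.468
time_s: 10.15
eef_pos: [0.4671, -0.0734, 0.1874]
eef_rot: [0.0, 0.207, 0.978, -0.0]
wrist_force: [1.3, 0.3, -0.9]
opening: 0.473
time_s: 10.45
eef_pos: [0.4672, -0.0734, 0.1872]
eef_rot: [0.0, 0.142, 0.99, -0.0]
wrist_force: [0.8, -0.1, -0.0]
opening: 0.468
0.46835012447717783 [ 0.4672045  -0.07342424  0.18715601] [ 0.77397544 -0.06103659 -0.02500571] [-4.07580964e-01 -3.56999598e-02  1.87444482e+00 -4.34821614e-05
  1.30234689e+00 -1.69298719e+00]
```

View pics/w7.png

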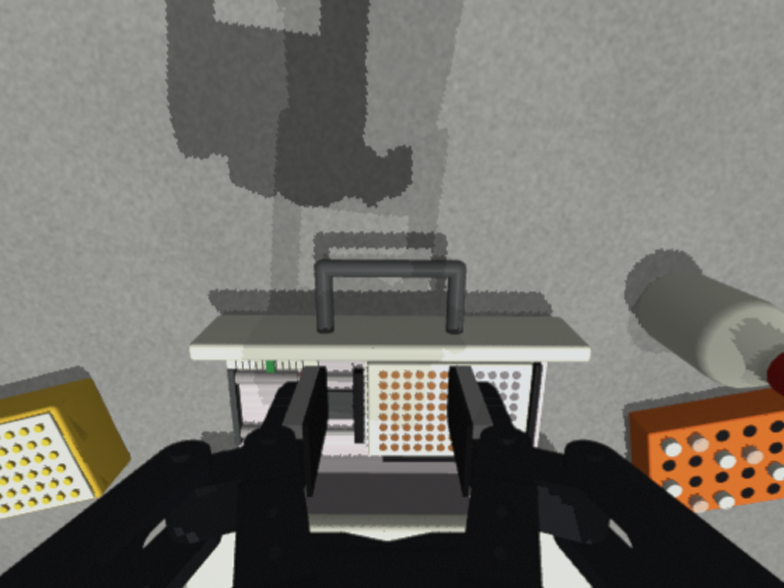

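View pics/t7.png

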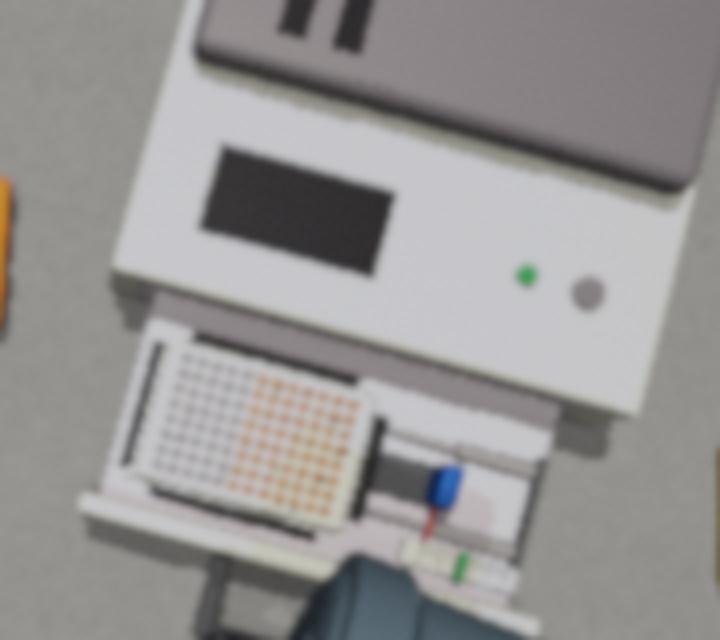

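Run:
```python
from h import *
c=camera("top");im=c["color"]
hsv=cv2.cvtColor(im,cv2.COLOR_RGB2HSV);m=((hsv[...,0]>105)&(hsv[...,0]<130)&(hsv[...,1]>140)).astype(np.uint8)
m[:, :340]=0;m[:,420:]=0;m[:180]=0;m[260:]=0
print(m.sum(),np.argwhere(m)[:, ::-1].mean(0),cv2.minAreaRect(np.argwhere(m)[:, ::-1].astype(np.float32)))
ctr=[(449/4+265,484/4+100)]
O=np.array([.637,-.126]);a=np.radians(-16.4);ex=np.array([np.cos(a),np.sin(a)]);ey=np.array([-ex[1],ex[0]])
for n,p,z in(("tab",ctr,.066),("tip",[(427/4+265,536/4+100)],.047),("mk",[(460/4+265,567/4+100)],.035),("plateR",[(348/4+265,530/4+100)],.04),("readerR",[(638/4+265,412/4+100)],.09),("readerL",[(112/4+265,268/4+100)],.09),("panR",[(538/4+265,628/4+100)],.074),("panL",[(80/4+265,508/4+100)],.074)):
    P=cast(c,p,z)[0];d=P[:2]-O;print(n,P,d@ex,d@ey)
o=get_obs();w=camera("wrist")
H=cast(w,np.array([(321,270),(459,270)])/1.4,.048,o);print(H,np.linalg.norm(H[0]-H[1]));
for P in(H.mean(0),):d=P[:2]-O;print(d@ex,d@ey)
```

```text
55 [375.47272727 221.34545455] ((375.45001220703125, 221.15000915527344), (6.008327484130859, 9.486830711364746), 18.434947967529297)
tab [ 0.55882474 -0.16854989  0.066     ] -0.06298102169780895 -0.0628908200987928
tip [ 0.53002654 -0.15949758  0.047     ] -0.0931633788698154 -0.062337743437155785
mk [ 0.5118474 -0.1805961  0.035    ] -0.1046458970668309 -0.08771057356829112
plateR [ 0.53412803 -0.11582468  0.04      ] -0.10155943491820374 -0.01928369722294274
readerR [ 0.59572711 -0.26803692  0.09      ] 0.0005092474831436267 -0.1479110520895441
readerL [0.67873183 0.01712345 0.09      ] -0.0003757559712788544 0.14908294842994202
panR [ 0.47872753 -0.21403471  0.074     ] -0.12697714661599174 -0.12913980467340747
panL [0.54860842 0.03662435 0.074     ] -0.130710872555723 0.1310512042939603
[[ 0.45809183 -0.11648324  0.048     ]
 [ 0.48402166 -0.02778066  0.048     ]] 0.09241485087680958
-0.17440086356807333 0.0048237114299184355
```

```bash
python3 -m inch '[{"delta_pos":[-2.5,-1.4,0],"rotation":[0,0,0]},{"delta_pos":[-3,-1.7,0],"rotation":[0,0,0]},{"delta_pos":[-3,-1.7,0],"rotation":[0,0,0]},{"delta_pos":[-3,-1.7,0],"rotation":[0,0,0]},{"delta_pos":[0,0,1.5],"rotation":[0,0,0]},{"delta_pos":[0,0,1.5],"rotation":[0,0,0]},{"delta_pos":[0,0,0],"rotation":[0,0,0]},{"delta_pos":[0,0,0],"rotation":[0,0,0]},{"delta_pos":[0,0,0],"rotation":[0,0,0]}]'
python3 - <<'E'
from h import *
o=get_obs();c=camera("wrist");show("pics/w8.png",c["color"],0,0,560,420,1.4);print(o["opening"],o["eef_pos"],o["wrist_force"],o["q"])
Rt=R.from_quat(np.roll(o["eef_rot"],-1)).as_matrix();print(Rt)
E
```

```text
time_s: 11.55
eef_pos: [0.5596, -0.1672, 0.1573]
eef_rot: [0.0, 0.14, 0.99, -0.0]
wrist_force: [-0.0, 0.1, -0.3]
opening: 0.471
0.47061832666735054 [ 0.55956309 -0.16722925  0.15730242] [-0.022777    0.13358903 -0.28881437] [-4.93535511e-01  2.45526136e-01  1.62941265e+00  4.88462678e-05
  1.26602558e+00 -1.78330340e+00]
[[-9.60766475e-01  2.77357980e-01  5.75382554e-04]
 [ 2.77357875e-01  9.60766644e-01 -2.56610979e-04]
 [-6.23981468e-04 -8.69563439e-05 -9.99999802e-01]]
```

View pics/w8.png

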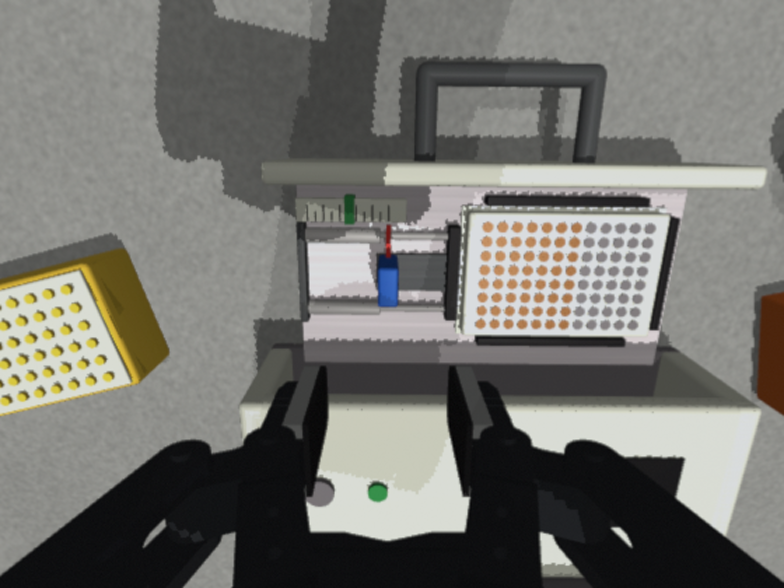

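Run:
```python
from h import *
o=get_obs();c=camera("wrist");show("pics/w9.png",c["color"],195,120,345,230,5.2)
np.save("w9.npy",c["color"])
im=c["color"];hsv=cv2.cvtColor(im,cv2.COLOR_RGB2HSV).astype(int)
for n,lo,hi in(("blue",105,130),("green",50,80)):
    m=(hsv[...,0]>lo)&(hsv[...,0]<hi)&(hsv[...,1]>120);m[:120]=0;m[230:]=0;m[:,:195]=0;m[:,345:]=0
    a=np.argwhere(m)[:,::-1];print(n,len(a),a.min(0),a.max(0),a.mean(0))
m=((hsv[...,0]<8)|(hsv[...,0]>172))&(hsv[...,1]>140);m[:120]=0;m[200:]=0;m[:,:250]=0;m[:,300:]=0
a=np.argwhere(m)[:,::-1];print("red",len(a),a.min(0),a.max(0),a.mean(0))
```

```text
blue 511 [270 182] [284 218] [276.84148728 200.21917808]
green 119 [247 139] [252 158] [249.4789916  148.42016807]
red 63 [276 161] [278 182] [276.98412698 171.66666667]
```

View pics/w9.png

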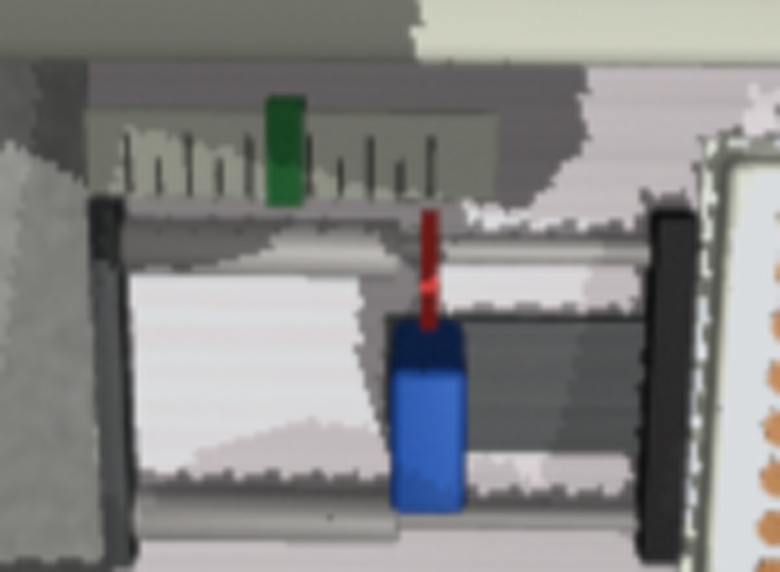

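Run:
```python
from h import *
o=get_obs();c=camera("wrist")
Rt=R.from_quat(np.roll(o["eef_rot"],-1)).as_matrix()
u=lambda L:np.array(L)/5.2+[195,120]
for n,p,z in(("tab1",(429,370),.066),("tab2",(429,512),.066),("tip",(429,212),.05),("tick0",(431,190),.035),("mk",(284,205),.037)):
    P=cast(c,u([p]),z,o)[0];print(n,P,(Rt.T@(P-o["eef_pos"]))*100)
```

```text
tab1 [ 0.55052572 -0.16364786  0.066     ] [1.02507504 0.11740029 9.16488804]
tab2 [ 0.57248773 -0.16998708  0.066     ] [-1.26078216  0.11769045  9.1682405 ]
tip [ 0.52985044 -0.15764572  0.05      ] [ 3.18030505  0.12090833 10.76172781]
tick0 [ 0.52877899 -0.15696039  0.035     ] [ 3.30445809  0.15747674 12.26153637]
mk [ 0.52413076 -0.18079491  0.037     ] [ 3.08946368 -2.26142811 12.06258078]
```

```bash
python3 -m inch '[{"delta_pos":[-0.1,0.1,2],"rotation":[0,0,0]},{"delta_pos":[0,0,3],"rotation":[0,0,0]},{"delta_pos":[0,0,3],"rotation":[0,0,0]},{"delta_pos":[0,0,2],"rotation":[0,0,0]},{"delta_pos":[0,0,0],"rotation":[0,0,0]},{"delta_pos":[0,0,0],"rotation":[0,0,0]},{"delta_pos":[0,0,0],"rotation":[0,0,0]}]' 2.6
python3 - <<'E'
from h import *
o=get_obs();c=camera("wrist");show("pics/w10.png",c["color"],0,0,560,420,1.4);print(o["opening"],o["eef_pos"],o["wrist_force"])
E
```

```text
time_s: 12.4
eef_pos: [0.5622, -0.1678, 0.0586]
eef_rot: [0.001, 0.14, 0.99, -0.001]
wrist_force: [-0.9, 0.2, 0.9]
opening: 0.303
0.30283012045929975 [ 0.56216223 -0.16775642  0.05858236] [-0.88954518  0.22150172  0.88910223]
```

View pics/w10.png

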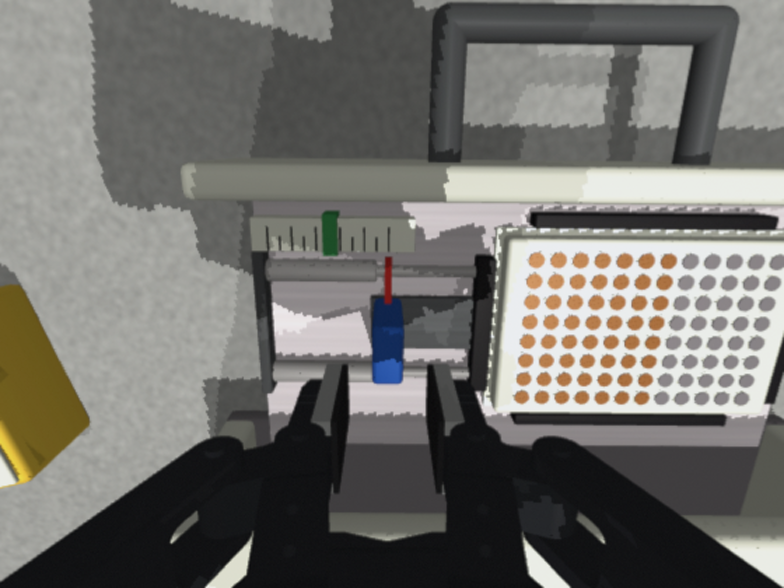

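```bash
python3 -m inch '[{"delta_pos":[0,0,1.5],"rotation":[0,0,0]},{"delta_pos":[0,0,1],"rotation":[0,0,0]},{"delta_pos":[0,0,1],"rotation":[0,0,0]},{"delta_pos":[0,0,0.8],"rotation":[0,0,0]},{"delta_pos":[0,0,0.5],"rotation":[0,0,0]},{"delta_pos":[0,0,0],"rotation":[0,0,0]},{"delta_pos":[0,0,0],"rotation":[0,0,0]}]'
python3 - <<'E'
from h import *
o=get_obs();c=camera("wrist");show("pics/w11.png",c["color"],0,0,560,420,1.4);print(o["opening"],o["eef_pos"],o["wrist_force"])
E
```

```text
time_s: 13.15
eef_pos: [0.5609, -0.1672, 0.0087]
eef_rot: [-0.0, 0.14, 0.99, 0.0]
wrist_force: [0.1, -0.3, 0.2]
opening: 0.302
0.30244690395742957 [ 0.56093982 -0.16717183  0.00865895] [ 0.13097689 -0.27406273  0.16797636]
```

View pics/w11.png

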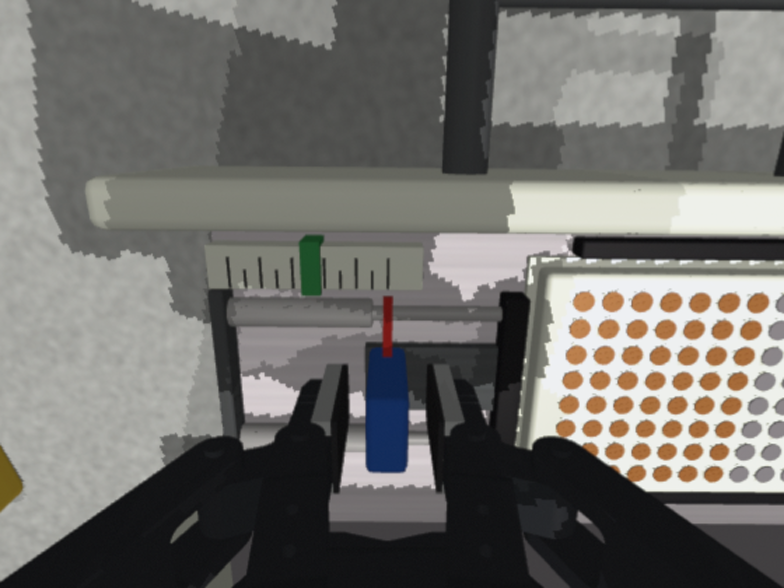

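Tab is centred between the pads (tab 365–408, pads 340–430). Close.

```bash
python3 -m inch '[{"delta_pos":[0,0,0],"rotation":[0,0,0]},{"delta_pos":[0,0,0],"rotation":[0,0,0]},{"delta_pos":[0,0,0],"rotation":[0,0,0]},{"delta_pos":[0,0,0],"rotation":[0,0,0]},{"delta_pos":[0,0,0],"rotation":[0,0,0]}]' 0
python3 -m inch '[{"delta_pos":[0,-0.3,0],"rotation":[0,0,0]},{"delta_pos":[0,-0.4,0],"rotation":[0,0,0]},{"delta_pos":[0,-0.4,0],"rotation":[0,0,0]},{"delta_pos":[0,-0.4,0],"rotation":[0,0,0]},{"delta_pos":[0,-0.3,0],"rotation":[0,0,0]},{"delta_pos":[0,0,0],"rotation":[0,0,0]},{"delta_pos":[0,0,0],"rotation":[0,0,0]},{"delta_pos":[0,0,0],"rotation":[0,0,0]}]'
python3 - <<'E'
from h import *
o=get_obs();c=camera("wrist");show("pics/w12.png",c["color"],0,0,560,420,1.4);print(o["opening"],o["eef_pos"],o["wrist_force"])
E
```

```text
time_s: 13.7
eef_pos: [0.5613, -0.1675, 0.0093]
eef_rot: [0.001, 0.14, 0.99, -0.0]
wrist_force: [-0.7, -0.4, 5.4]
opening: 0.13
time_s: 14.5
eef_pos: [0.5567, -0.1829, 0.0092]
eef_rot: [0.001, 0.14, 0.99, 0.001]
wrist_force: [1.8, 6.6, 6.2]
opening: 0.129
0.1294852948054668 [ 0.55667369 -0.18287858  0.00923117] [1.82804587 6.64022746 6.15181364]
```

View pics/w12.png

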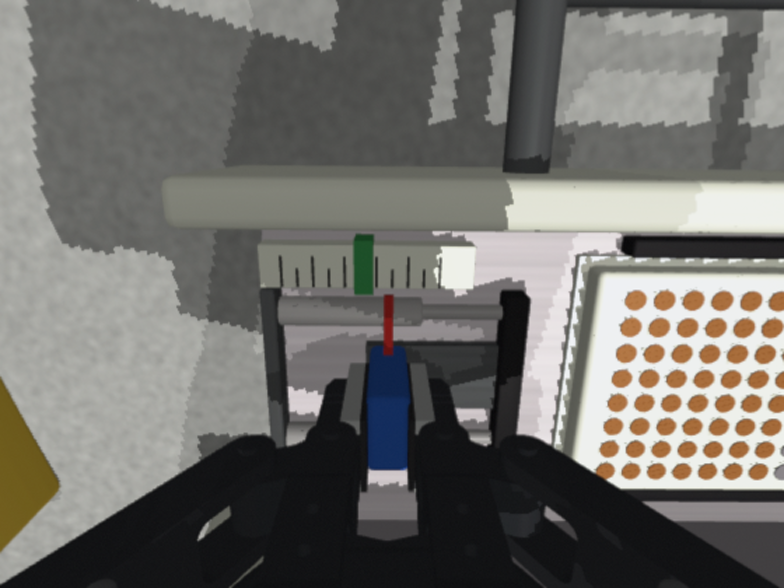

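```bash
python3 -m inch '[{"delta_pos":[0,-0.3,0],"rotation":[0,0,0]},{"delta_pos":[0,-0.3,0],"rotation":[0,0,0]},{"delta_pos":[0,-0.1,0],"rotation":[0,0,0]},{"delta_pos":[0,0,0],"rotation":[0,0,0]},{"delta_pos":[0,0,0],"rotation":[0,0,0]},{"delta_pos":[0,0,0],"rotation":[0,0,0]}]'
cat > m.py <<'E'
from h import *
import sys
o=get_obs();c=camera("wrist");im=c["color"];show(sys.argv[1],im,215,150,335,240,6)
hsv=cv2.cvtColor(im,cv2.COLOR_RGB2HSV).astype(int)
g=(hsv[...,0]>45)&(hsv[...,0]<80)&(hsv[...,1]>110)
r=((hsv[...,0]<8)|(hsv[...,0]>172))&(hsv[...,1]>130);r[:,:230]=0;r[:,320:]=0
for y in range(166,222,3):
    a=np.flatnonzero(g[y]);b=np.flatnonzero(r[y]);print(y,a.min() if len(a) else "",a.max() if len(a) else "",len(a),"|",b.min() if len(b) else "",b.max() if len(b) else "",len(b))
print(o["opening"],o["eef_pos"],o["wrist_force"],o["time_s"])
E
python3 m.py pics/w13.png
```

```text
time_s: 15.15
eef_pos: [0.5548, -0.1892, 0.0093]
eef_rot: [0.001, 0.14, 0.99, 0.001]
wrist_force: [1.5, 8.5, 7.4]
opening: 0.13
166   0 |   0
169 269 280 12 |   0
172 269 281 13 |   0
175 269 280 12 |   0
178 269 280 12 |   0
181 269 280 12 |   0
184 269 280 12 |   0
187 269 280 12 |   0
190 269 280 12 |   0
193 269 280 12 |   0
196 269 280 12 |   0
199 269 280 12 |   0
202 269 280 12 |   0
205 269 280 12 |   0
208 269 280 12 |   0
211   0 | 275 280 6
214   0 | 275 280 6
217   0 | 275 280 6
220   0 | 274 280 7
0.12991351120788253 [ 0.55479884 -0.18924609  0.00925126] [1.5018076  8.51824673 7.41473772] 15.15
```

View pics/w13.png

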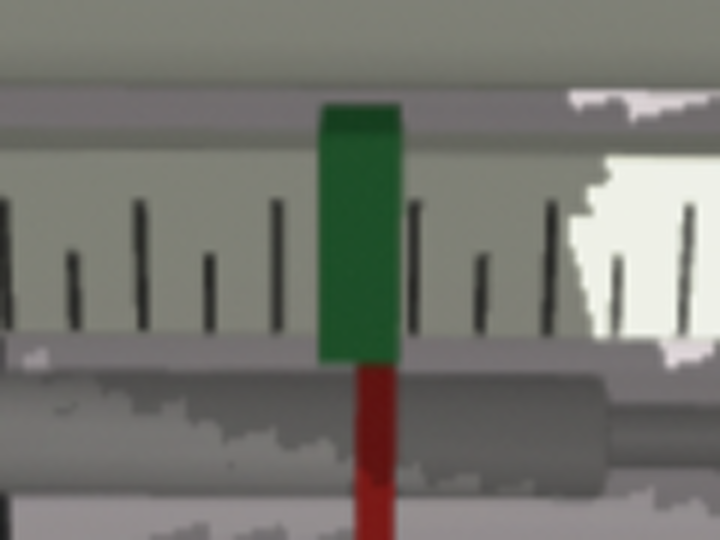

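```bash
python3 -m inch '[{"delta_pos":[0,-0.12,0],"rotation":[0,0,0]},{"delta_pos":[0,0,0],"rotation":[0,0,0]},{"delta_pos":[0,0,0],"rotation":[0,0,0]},{"delta_pos":[0,0,0],"rotation":[0,0,0]}]'
python3 m.py pics/w14.png | tail -7
```

```text
time_s: 15.6
eef_pos: [0.5544, -0.1903, 0.0092]
eef_rot: [0.0, 0.14, 0.99, 0.001]
wrist_force: [2.5, 8.8, 6.6]
opening: 0.132
205 271 283 13 |   0
208 271 283 13 |   0
211   0 | 275 280 6
214   0 | 275 280 6
217   0 | 275 280 6
220   0 | 274 280 7
0.13196078391459992 [ 0.5544481  -0.19031513  0.00921208] [2.5303273  8.76546191 6.61078991] 15.6
```

View pics/w14.png

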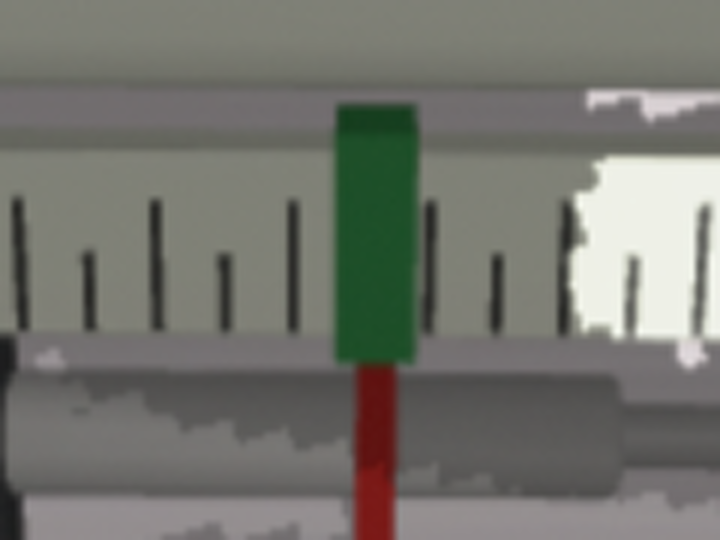

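```bash
python3 -m inch '[{"delta_pos":[0,0,0],"rotation":[0,0,0]},{"delta_pos":[0,0,0],"rotation":[0,0,0]},{"delta_pos":[0,0,0],"rotation":[0,0,0]},{"delta_pos":[0,0,0],"rotation":[0,0,0]},{"delta_pos":[0,0,0],"rotation":[0,0,0]},{"delta_pos":[0,0,0],"rotation":[0,0,0]},{"delta_pos":[0,0,0],"rotation":[0,0,0]},{"delta_pos":[0,0,0],"rotation":[0,0,0]},{"delta_pos":[0,0,0],"rotation":[0,0,0]},{"delta_pos":[0,0,0],"rotation":[0,0,0]}]'
python3 m.py pics/w15.png | tail -6
python3 - <<'E'
from h import *
c=camera("top");show("pics/t15.png",c["color"],200,40,520,260,2.4)
c=camera("wrist");show("pics/w16.png",c["color"],0,0,560,420,1.4)
E
```

```text
time_s: 16.65
eef_pos: [0.5544, -0.1903, 0.0092]
eef_rot: [0.001, 0.14, 0.99, 0.001]
wrist_force: [3.0, 8.6, 7.2]
opening: 0.13
208 271 283 13 |   0
211   0 | 275 280 6
214   0 | 275 280 6
217   0 | 275 280 6
220   0 | 274 280 7
0.1297004836211435 [ 0.55444918 -0.19030678  0.00922671] [3.01309916 8.64442313 7.18413421] 16.65
```

View pics/t15.png

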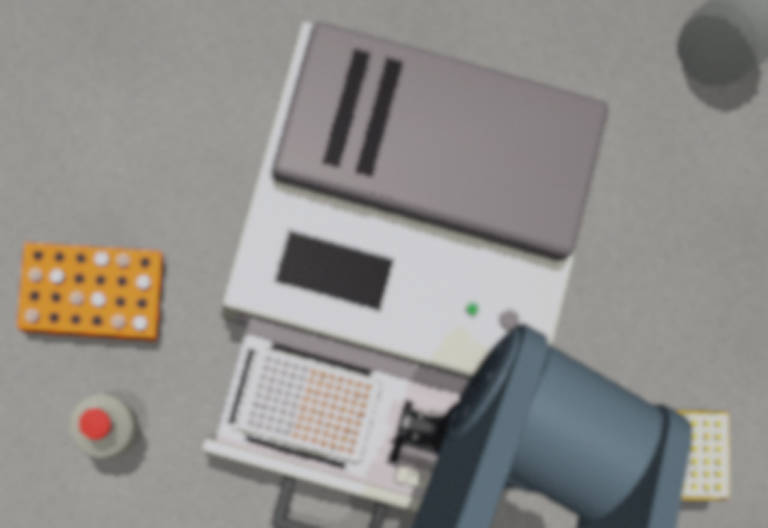

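View pics/w16.png

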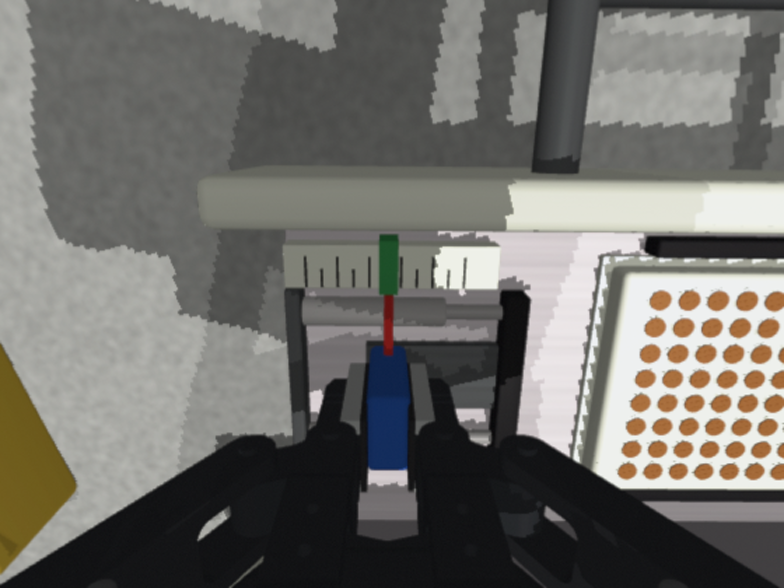

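```bash
python3 -c "
from bench import *
print(hand_in())"
```

```text
the job is handed in; nothing more can be done
None
```

The carrier is drawn out to its stop, and the clamp is held back with its red pointer on the green set marker. The gripper is still holding the blue tab. I handed the job in at about 17 s.

**Last checks**
- **Carrier:** the hand travelled about 120 mm before the pull force rose sharply. I kept a slight pull against the stop while letting go of the handle.
- **Clamp:** it is pulled back about 23.8 mm. Pointer and marker centres coincide in the wrist picture, to within about 0.2 mm. The position did not change over a further second of holding, with about 9 N on the wrist along the pull.
- **Marker:** it read 24.0 mm on the scale before the pull and 23.8 mm near the end, so it has not moved within what I can measure.
- **Plate and bystanders:** the microplate is in its nest. The adapter, tip box and bottle look untouched in the last top view. I judged this by eye, and the arm hides part of the tip box.

**What disagreed**
- **Fingertip position:** the fingertips appeared about 28 mm short of the reported TCP. My first close on the handle, made at the nominal height, therefore closed empty above the bar without touching it. I corrected the height and the second grasp held.
- **Camera measurements:** the top and wrist cameras differed by about 5 mm on the handle position. The top view gave about 118 mm of panel travel against 120 mm from the arm, which I put down to pixel error.

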